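Scrape the base plate clean and layer a stepped specimen stand on it

TASK

Use the blue-footed scraper block to push the three loose fossil chips off the round pale metal base plate so that they drop to the bench (one may lean against its edge; do not touch the chips with the gripper or push them with the discs), before any disc is laid. Then build the stepped display stand on the plate: large wood disc, middle-sized cork disc on it, small black disc on top, each flat and centred on the plate's ring mark. The scraper must end standing on its foot on the bench, off the plate; leave the green-capped jar, tape roll, glue tube and long brown shell plate where they are.

Things in the scene. Friction and masses are not known exactly. Their poses are not given: they have to be found in the camera images.
- base_plate: round pale, almost white aluminium base plate, diameter 150 mm, 20 mm thick, flat top without a rim, fixed to the bench, with a thin dark ring mark (diameter 77 mm) round its centre; origin at the centre of its underside, on the bench, z up
- wood_disc: reddish-brown wooden disc lying flat, diameter 66 mm, 14 mm thick; origin at the centre of its underside, z up; can be gripped across its rim in any direction
- cork_disc: orange-brown cork disc lying flat, diameter 52 mm, 14 mm thick; origin at the centre of its underside, z up; can be gripped across its rim in any direction
- black_disc: black plastic disc lying flat, diameter 38 mm, 14 mm thick; origin at the centre of its underside, z up; can be gripped across its rim in any direction
- scraper: scraper block standing on its foot on the bench, about 120 g: foot 26 mm (along its x) by 110 mm (along its y), 16 mm high, blue with a black rubber sole; above it an upright pale wooden grip, 20 mm thick (x), 70 mm long (y), its top 57 mm above the sole, to be pinched across its thickness from above; origin at the centre of the sole, z up. Moved along its own x it sweeps a path 110 mm wide
- chip_a: tan fossil chip lying on the base plate at the start, about 23 x 29 x 6 mm, 10 g; origin at the centre of its underside
- chip_b: tan fossil chip lying on the base plate at the start, about 25 x 31 x 7 mm, 10 g; origin at the centre of its underside
- chip_c: small brown fossil chip lying on the base plate at the start, about 19 x 24 x 6 mm, 10 g; origin at the centre of its underside
- green_jar: bystander: clear jar with a green cap, diameter 54 mm, 104 mm high; origin at the centre of its underside
- tape: bystander: pale green tape roll lying flat, diameter 67 mm, 19 mm high; origin at the centre of its underside
- glue: bystander: white glue tube with a red cap, lying, 104 x 29 x 23 mm, long along its x; origin at the centre of its underside
- shell_plate: bystander: dark brown fossil shell plate lying flat, 37 x 71 x 6 mm, long along its y; origin at the centre of its underside

How it is judged:
On the way, in this order (a step that is already met when the one before it is completed fails the run):
1. all three chips pushed off the plate onto the bench (horizontal distance between each of chip_a, chip_b, chip_c and base_plate above 0.078 m and height (world z) of chip_a between -0.02 and 0.016 m and height (world z) of chip_b between -0.02 and 0.016 m and height (world z) of chip_c between -0.02 and 0.016 m), for 0.2 s.
2. wood disc flat and centred on the plate, released (horizontal distance between wood_disc and base_plate below 0.007 m and z of wood_disc in the frame of base_plate between 0.017 and 0.023 m and angle between wood_disc's own z axis and vertical below 0.08 rad and contact force between the fingers and wood_disc below 0.05 N), for 0.2 s.
3. cork disc centred on the wood disc, released (all of step 2 and horizontal distance between cork_disc and base_plate below 0.007 m and z of cork_disc in the frame of base_plate between 0.031 and 0.037 m and angle between cork_disc's own z axis and vertical below 0.08 rad and contact force between the fingers and cork_disc below 0.05 N), for 0.2 s.
4. black disc centred on top, released (all of step 3 and horizontal distance between black_disc and base_plate below 0.007 m and z of black_disc in the frame of base_plate between 0.045 and 0.051 m and angle between black_disc's own z axis and vertical below 0.08 rad and contact force between the fingers and black_disc below 0.05 N), for 0.2 s.
At the end, for the whole second after the job is handed in: Chips on the bench, over 78 mm from the plate's centre, under 16 mm high; wood, cork, black disc stacked on the plate, each within 7 mm of its centre, within 3 mm of its stack height (20, 34, 48 mm), level to 0.08 rad; scraper standing on the bench (tilt < 0.1 rad); all released, at rest (all of step 1 and all of step 4 and height (world z) of scraper between -0.02 and 0.009 m and angle between scraper's own z axis and vertical below 0.1 rad and linear speed of each of wood_disc, cork_disc, black_disc, scraper, chip_a, chip_b, chip_c below 0.02 m/s); the robot touches nothing.
It fails at once if the gripper touches a chip (contact force between any of the fingers, the arm and chip_a above 0.2 N or contact force between any of the fingers, the arm and chip_b above 0.2 N or contact force between any of the fingers, the arm and chip_c above 0.2 N).
It fails at once if a disc is used to push a chip that is on the plate ((horizontal distance between chip_a and base_plate below 0.075 m and height (world z) of chip_a above 0.017 m and contact force between wood_disc and chip_a above 0.2 N) or (horizontal distance between chip_a and base_plate below 0.075 m and height (world z) of chip_a above 0.017 m and contact force between cork_disc and chip_a above 0.2 N) or (horizontal distance between chip_a and base_plate below 0.075 m and height (world z) of chip_a above 0.017 m and contact force between black_disc and chip_a above 0.2 N) or (horizontal distance between chip_b and base_plate below 0.075 m and height (world z) of chip_b above 0.017 m and contact force between wood_disc and chip_b above 0.2 N) or (horizontal distance between chip_b and base_plate below 0.075 m and height (world z) of chip_b above 0.017 m and contact force between cork_disc and chip_b above 0.2 N) or (horizontal distance between chip_b and base_plate below 0.075 m and height (world z) of chip_b above 0.017 m and contact force between black_disc and chip_b above 0.2 N) or (horizontal distance between chip_c and base_plate below 0.075 m and height (world z) of chip_c above 0.017 m and contact force between wood_disc and chip_c above 0.2 N) or (horizontal distance between chip_c and base_plate below 0.075 m and height (world z) of chip_c above 0.017 m and contact force between cork_disc and chip_c above 0.2 N) or (horizontal distance between chip_c and base_plate below 0.075 m and height (world z) of chip_c above 0.017 m and contact force between black_disc and chip_c above 0.2 N)).
It fails at once if a bystander is moved by more than 20 mm (distance of any of green_jar, tape, glue, shell_plate from where it was at the start of the episode above 0.02 m).
It also fails if it takes over 72 s, if anything falls off the work surface, if the arm or the gripper's body presses on something with over 40 N, if the wrist force passes 120 N, or if a joint passes its speed limit or range.

ROBOT

A 6-joint arm with a two-finger parallel gripper is mounted at the origin on the work surface; the furniture and walls round the work are solid. World frame = base frame: x ahead of the robot, y to its left, z up, the work surface at z = 0. Lengths are in m, angles in rad, forces in N, time in s.
With the tool pointing down it reaches from about 0.3 to 0.875 m from the base axis. Payload 6.4 kg.
Tool frame: the origin (TCP) lies on the centre line of the jaws, within the pads' length; the fingertips stand 25 mm ahead of it and the grasp point (between the pads) lies 6 mm ahead of it (ctrl.tip_reach is the distance from the TCP to the fingertips, in m); z points along the fingers, y is the line along which they close (so a half turn about z gives the same grasp; the last joint's range is limited). The gripper opens to 85 mm and grips with 20 to 120 N. Pads are 22 mm wide; open, the fingers measure 114 mm over their backs; the gripper's body (76 mm by 85 mm) begins 54 mm behind the grasp point. The pads swing forward as they close: fully open they stand 13 mm farther back than shut.
Start: joints at [-1.464, 0.181, 1.607, -0, 1.354, -0.206], TCP at [0.177, -0.547, 0.256] pointing down, gripper open.
Joint ranges: [-2.99, 2.99], [-0.89, 2.07], [0.3, 2.58], [-1.14, 4.28], [0, 2.63], [-3.12, 3.12]. Speed limits (rad/s): [2.57, 2.57, 3.01, 3.14, 3.14, 3.14].

INTERFACE

Orientations are given as a unit quaternion [w, x, y, z].
In Python, from bench import ctrl gives the robot as it stands.
- The arm moves only by the tool servo_tool, never from a script. Its argument "motion" is a list that holds one entry, the list of rows, each a list of 5 numbers: the shift along the tool's x, y, z in cm, then the turn about the tool's z in degrees, then the closure, from -1 (fully open) to 1 (shut). In form: [[[dx, dy, dz, twist, claw], ...]]. A call has 1 to 5 rows; each row is the pose to reach, as a shift and turn from the pose commanded when the call began, along the tool's axes at that moment; what a row does not reach only later rows make up. A row lasts 1/10 s, in which the tool goes at most 50 mm and 8.59 degrees, less where a joint would pass 70% of its speed; a pose out of reach is approached as far as the arm can. A call with a gripper value outside its range is refused whole. The fingers move at their own pace and stop on an object; the grip force is fixed at half the most. Time passes only in rows, so rows that repeat a pose let the fingers close. It gives the time, the measured TCP pose, the force, the opening and the grip force at its end, in the units of the state.
- ctrl.get_obs(): the state, without advancing time (a new reading comes with each control period).
- ctrl.camera(name): name is "scene" or "top" or "wrist"; returns a dict with "pixels" (384x512x3 uint8, red, green, blue), "depth" (384x512 float32, m along the optical axis (not along the pixel's ray), 0 where there is no reading), "fx", "fy", "cx", "cy" (pixels), "k1" (the pictures are not rectified: a ray, as slopes to the right and down, at radius r is drawn at 1 + k1 r^2 times it, then the intrinsics apply), "R" (3x3) and "t" (3): a world point X has camera coordinates R X + t; the wrist camera has in their place "hand_eye" (4x4, takes a point from camera to tool coordinates, whose origin is the TCP and whose axes are the flange's). Camera axes: x right, y down, z forward; pixel columns grow to the right and rows downward; lengths in m; the calibration is good to about 2 mm. A picture is of the moment at which its call begins: read the wrist's pose just before it.
- ctrl.hand_in(): hands the job in; it is judged then, once.
The state is a dict: "time_s": time; "q": joint angles; "dq": joint speeds; "joint_efforts": joint torques, N m; "eef_pos": TCP position; "eef_rot": TCP orientation; "wrist_force": force on the tool from outside, world axes, zero at the start; "torque": the same for the moment, N m; "opening": opening from 0.0 (shut) to 1.0 (fully open); "grasp_force": force on a finger pad.
Only numpy, scipy, OpenCV 4.12 (cv2) and the standard library are available. Lean on these libraries where they do the work, as an engineer would, in place of code of your own. Each camera call takes 0.05 s, during which the arm holds its last target. There are 200 camera calls.

## Working session

There is one attempt and no reset: what is moved stays moved. The work goes in short steps, Python scripts to look and compute and a tool call to move; the robot and the scene stay as the last step left them, time stands still between calls to the robot, and variables do not carry over. Pictures are saved under pics/ and viewed, at most 10 in all, crops included, and the job is handed in when it is done.

Besides the shell and the picture viewer there is one more tool, called after "Emit:" as a command line: name --argument value ..., lists and objects as JSON in quotes. servo_tool: Moves the arm, as the interface text tells. Its arguments: {"type":"object","properties":{"motion":{"type":"array"}},"required":["motion"]}

```bash
mkdir -p pics
cat > h.py <<'E'
import numpy as np, cv2
from bench import ctrl
from scipy.spatial.transform import Rotation as Ro
def rot(q): return Ro.from_quat([q[1],q[2],q[3],q[0]]).as_matrix()
def cam(name):
    o=ctrl.get_obs(); c=ctrl.camera(name)
    if name=="wrist":
        H=np.array(c["hand_eye"]); Rt=rot(o["eef_rot"])
        A=Rt@H[:3,:3]; p=Rt@H[:3,3]+np.array(o["eef_pos"])
        c["A"],c["p"]=A,p
    else:
        R=np.array(c["R"]); c["A"]=R.T; c["p"]=-R.T@np.array(c["t"])
    return c
def rays(c,uv):
    K=np.array([[c["fx"],0,c["cx"]],[0,c["fy"],c["cy"]],[0,0,1.]])
    n=cv2.undistortPoints(np.array(uv,float).reshape(-1,1,2),K,np.array([c["k1"],0,0,0.]))[:,0]
    return np.c_[n,np.ones(len(n))]
def plane(c,uv,z):
    d=rays(c,uv)@c["A"].T
    return c["p"]+d*((z-c["p"][2])/d[:,2])[:,None]
def cloud(c):
    h,w=c["depth"].shape; v,u=np.mgrid[:h,:w]
    r=rays(c,np.c_[u.ravel(),v.ravel()])*c["depth"].ravel()[:,None]
    return (r@c["A"].T+c["p"]).reshape(h,w,3)
def save(c,n): cv2.imwrite("pics/"+n,c["pixels"][:,:,::-1])
E
python3 - <<'E'
from h import *
o=ctrl.get_obs(); print({k:np.round(v,3) for k,v in o.items()}, ctrl.tip_reach)
c=cam("top"); save(c,"top.png"); print(c["p"],c["A"]); s=cam("scene"); save(s,"scene.png"); print(s["p"])
E
```

```text
{'time_s': np.float64(0.0), 'q': array([-1.464,  0.182,  1.608, -0.   ,  1.354, -0.206]), 'dq': array([-0.001,  0.001, -0.001,  0.001,  0.   ,  0.   ]), 'joint_efforts': array([-0.0000e+00, -4.4488e+01, -3.5133e+01, -0.0000e+00,  9.0000e-03,
       -0.0000e+00]), 'eef_pos': array([ 0.177, -0.547,  0.255]), 'eef_rot': array([-0.001,  0.988,  0.156,  0.   ]), 'wrist_force': array([0.11 , 0.648, 0.221]), 'torque': array([-0.007, -0.027,  0.018]), 'grasp_force': np.float64(0.0), 'opening': np.float64(0.996)} 0.025
[ 0.39688706 -0.04159408  1.16157073] [[-0.01743386 -0.99313716  0.11564876]
 [-0.99972728  0.01551726 -0.0174523 ]
 [ 0.01553798 -0.11592148 -0.99313684]]
[-0.26223128  0.3852475   1.04947588]
```

View pics/top.png

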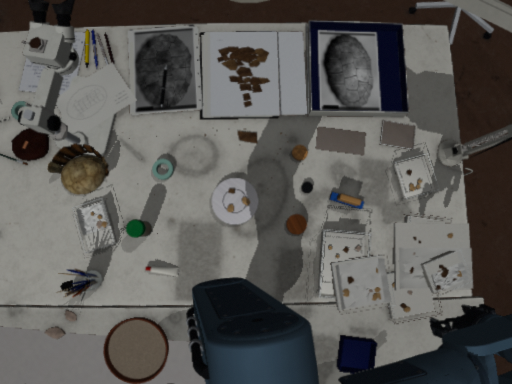

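View pics/scene.png

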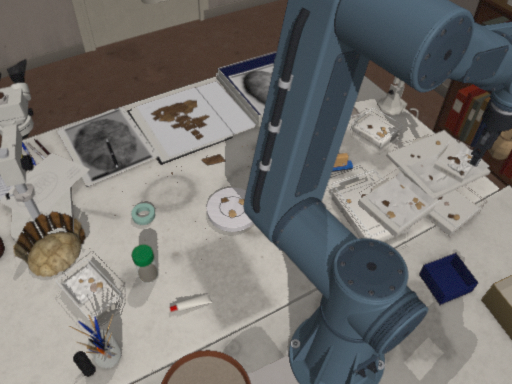

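The top view shows the plate at (233,203) with its chips, cork at (299,152), black at (307,187), wood at (296,224) and the scraper at (347,200). The tape is at (162,168), the jar at (136,228), the glue at (162,270) and the shell at (247,136). The scene view agrees on the left side, and the arm hides the discs. Next I measure from the top camera.

```bash
cat > m.py <<'E'
from h import *
c=cam("top"); P=cloud(c); hsv=cv2.cvtColor(c["pixels"],cv2.COLOR_RGB2HSV)
def blob(box,mask,z,name):
    u0,v0,u1,v1=box; m=np.zeros(mask.shape,np.uint8); m[v0:v1,u0:u1]=mask[v0:v1,u0:u1]
    cs,_=cv2.findContours(m,cv2.RETR_EXTERNAL,cv2.CHAIN_APPROX_NONE)
    for k in sorted(cs,key=cv2.contourArea)[::-1][:3]:
        if cv2.contourArea(k)<8: continue
        w=plane(c,k[:,0],z)[:,:2]
        r=cv2.minAreaRect((w*1000).astype(np.float32)); 
        mm=np.zeros_like(m); cv2.drawContours(mm,[k],-1,1,-1)
        print(name,np.round(r[0],1),"size",np.round(r[1],1),"ang",round(r[2],1),"zmed",round(float(np.median(P[mm>0][:,2])),4))
H,S,V=[hsv[...,i].astype(int) for i in range(3)]
blob((205,173,262,232),(V>165)&(S<60),.02,"plate")
br=(S>75)&((H<25))
blob((215,180,255,222),br,.024,"chip")
blob((285,208,310,240),br&(S>100),.014,"wood")
blob((288,142,310,162),br&(S>100),.014,"cork")
blob((298,177,316,196),V<60,.014,"black")
blob((325,185,370,212),(H>95)&(H<125)&(S>120),.016,"foot")
blob((325,170,370,212),br&(S>60),.057,"grip")
blob((325,170,370,212),(P[...,2]>.045),.057,"gripdepth")
blob((235,128,262,145),br,.006,"shell")
blob((148,155,178,183),(H>70)&(H<95)&(S>40),.019,"tape")
blob((122,215,150,240),(H>50)&(H<90)&(S>100),.104,"jar")
u=cv2.resize(c["pixels"][130:270,130:390],None,fx=3,fy=3,interpolation=cv2.INTER_CUBIC); cv2.imwrite("pics/crop.png",u[:,:,::-1])
E
python3 m.py
```

```text
chip [500.5 -31.2] size [24.9 15.8] ang 44.0 zmed 0.0267
chip [479.6  16.4] size [17.1 22.7] ang 62.9 zmed 0.027
chip [534.9  14.6] size [12.8  9.7] ang 89.1 zmed 0.0262
wood [ 425.5 -191.8] size [62.8 63.9] ang 70.0 zmed 0.0154
cork [ 658.2 -210.3] size [46.5 47.7] ang 44.0 zmed 0.0155
black [ 545.3 -231. ] size [32.6 36.2] ang 88.1 zmed 0.0151
foot [ 508.  -329.7] size [49.1 25.9] ang 70.6 zmed 0.0163
foot [ 480.1 -385.3] size [21.6 56.4] ang 9.4 zmed 0.0168
grip [ 497.9 -354.5] size [71.7 23.7] ang 72.4 zmed 0.0567
gripdepth [ 499.7 -357.4] size [71.7 21.2] ang 71.9 zmed 0.0572
shell [716.5 -39.3] size [63.8 30.8] ang 80.9 zmed 0.0062
tape [610.9 236.1] size [65.9 63.8] ang 45.1 zmed 0.0184
jar [418.4 294.9] size [54. 47.] ang 89.4 zmed 0.105
```

View pics/crop.png

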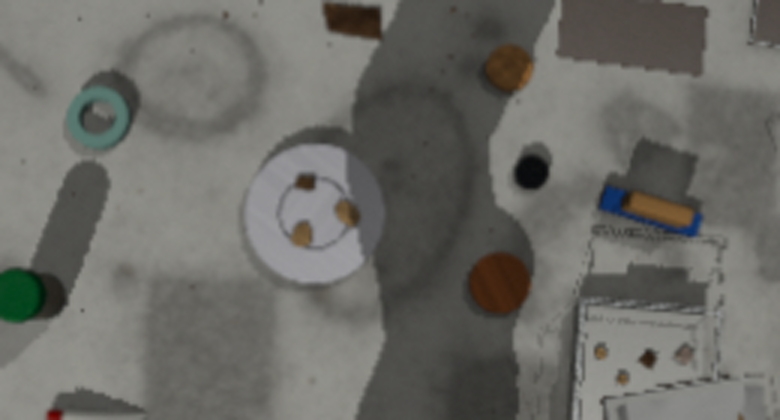

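The crop shows the ring-marked plate centred near full-image (234.7,201), with three chips in it. The scraper is tilted and its grip axis runs along roughly 72°. I'm moving over the scraper for a close look.

Emit:
servo_tool --motion '[[[36.5,-8.2,0,-54,-1],[36.5,-8.2,0,-54,-1],[36.5,-8.2,0,-54,-1],[36.5,-8.2,0,-54,-1],[36.5,-8.2,0,-54,-1]]]'

```text
time_s: 0.65
eef_pos: [0.3936, -0.4186, 0.2561]
eef_rot: [-0.0, 0.861, 0.509, -0.0]
wrist_force: [0.6, -1.2, -0.7]
opening: 0.998
grasp_force: 0.0
```

```bash
cat >> h.py <<'E'
def go(x=None,y=None,z=None,yaw=None):
    o=ctrl.get_obs(); R=rot(o["eef_rot"]); p=np.array(o["eef_pos"])
    cy=np.degrees(np.arctan2(R[1,0],R[0,0])); t=np.array([p[0] if x is None else x,p[1] if y is None else y,p[2] if z is None else z])
    d=R.T@(t-p)*100; tw=0 if yaw is None else -((yaw-cy+180)%360-180)
    print("t",round(o["time_s"],2),"pos",p.round(4),"yaw",round(cy,2),"q",np.degrees(o["q"]).round(0),"-> d",d.round(2),"tw",round(tw,1),"open",round(float(o["opening"]),3),"gf",round(float(o["grasp_force"]),1),"F",np.round(o["wrist_force"],1))
E
python3 -c "
from h import *
go(.499,-.356,.256,72)"
```

```text
t 0.65 pos [ 0.3936 -0.4186  0.2561] yaw 61.23 q [-59.  10.  92.  -0.  78. -30.] -> d [1.056e+01 6.230e+00 1.000e-02] tw -10.8 open 0.998 gf 0.0 F [ 0.6 -1.2 -0.7]
```

Emit:
servo_tool --motion '[[[10.6,6.2,0,-10.8,-1],[10.6,6.2,0,-10.8,-1],[10.6,6.2,0,-10.8,-1],[10.6,6.2,0,-10.8,-1]]]'

```text
time_s: 1.05
eef_pos: [0.5003, -0.3549, 0.2558]
eef_rot: [-0.0, 0.809, 0.587, 0.0]
wrist_force: [-0.6, 0.5, 0.0]
opening: 0.998
grasp_force: 0.0
```

Run:
```python
from h import *
go(.499,-.356,.256,72)
c=cam("wrist"); save(c,"w1.png"); print(c["hand_eye"]); P=cloud(c)
m=((P[...,2]>.05)&(P[...,2]<.065)).astype(np.uint8)
k=max(cv2.findContours(m,cv2.RETR_EXTERNAL,cv2.CHAIN_APPROX_NONE)[0],key=cv2.contourArea)
w=plane(c,k[:,0],.057)[:,:2]; print(cv2.minAreaRect((w*1000).astype(np.float32)), np.median(P[m>0][:,2]),k[:,0].min(0),k[:,0].max(0))
# obstacles near
q=P[(P[...,2]>.03)&(m==0)]; print(len(q), q.min(0),q.max(0)) if len(q) else None
```

```text
t 1.05 pos [ 0.5003 -0.3549  0.2558] yaw 71.95 q [-46.  15.  86.   0.  79. -28.] -> d [-0.14 -0.09 -0.02] tw -0.1 open 0.998 gf 0.0 F [-0.6  0.5  0. ]
[[-6.60673744e-04 -9.57836777e-01 -2.87312152e-01  7.46152679e-02]
 [ 9.99999085e-01 -2.93567961e-04 -1.32080369e-03  5.16751124e-04]
 [ 1.18076870e-03 -2.87312762e-01  9.57836094e-01 -1.17714770e-01]
 [ 0.00000000e+00  0.00000000e+00  0.00000000e+00  1.00000000e+00]]
((499.9382019042969, -354.9989013671875), (68.68399047851562, 19.50490379333496), 71.41697692871094) 0.05691083526958757 [241 140] [260 206]
64338 [ 0.18649485 -0.72874669  0.03000056] [ 0.79114325 -0.25011406  0.37356142]
```

View pics/w1.png

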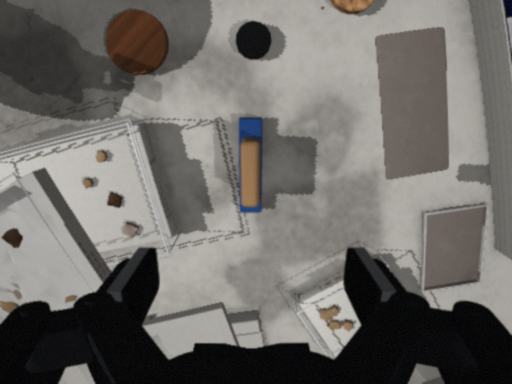

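Scraper grip at (250,165) in the wrist image, beside a tray wall at about (150,180). I'm checking the heights where the fingers will come down.

Run:
```python
from h import *
c=cam("top"); P=cloud(c).reshape(-1,3)
g=np.array([.5,-.355]); e=np.array([np.cos(np.radians(-18.5)),np.sin(np.radians(-18.5))]); n=np.array([-e[1],e[0]])
a=(P[:,:2]-g)@e; b=(P[:,:2]-g)@n
for s in range(-90,91,10):
  row=[]
  for t in range(-70,71,20):
    k=(abs(a*1000-s)<6)&(abs(b*1000-t)<10); row.append(round(1000*P[k,2].max()) if k.any() else -1)
  print(s,row)
```

```text
-90 [-1, -1, 610, 614, 607, 6, 5, 5]
-80 [-1, -1, 610, 612, 5, 4, 4, 7]
-70 [-1, -1, 610, 609, 2, 4, 6, 7]
-60 [-1, -1, 608, 607, 3, 3, 6, 614]
-50 [-1, 603, 606, 578, 565, 6, 5, 615]
-40 [-1, 602, 605, 586, 579, 551, 5, 612]
-30 [-1, 602, 602, 592, 587, 581, 563, 611]
-20 [-1, 600, 598, 594, 592, 584, 606, 609]
-10 [594, 598, 595, 595, 592, 592, 605, 607]
0 [589, 594, 594, 595, 595, 594, 604, 606]
10 [583, 587, 592, 593, 595, 599, 603, 602]
20 [565, 579, 587, 593, 594, 599, 602, 583]
30 [-1, -1, 578, 587, 593, 599, 599, 7]
40 [-1, -1, 6, 580, 589, 596, 596, 6]
50 [-1, -1, 5, 7, 583, 592, 591, 5]
60 [-1, 3, 5, 6, 346, 584, 577, 7]
70 [-1, 6, 6, 6, 345, 559, 5, 6]
80 [-1, 7, 8, 6, 7, 6, 5, 6]
90 [-1, 7, 8, 5, 7, 5, 6, 6]
```

Run:
```python
from h import *
c=cam("wrist"); P=cloud(c)[:250].reshape(-1,3); P=P[P[:,2]<.2]
g=np.array([.5,-.355]); e=np.array([np.cos(np.radians(-18.5)),np.sin(np.radians(-18.5))]); n=np.array([-e[1],e[0]])
a=(P[:,:2]-g)@e; b=(P[:,:2]-g)@n
for s in range(-90,91,10):
  row=[]
  for t in range(-70,71,20):
    k=(abs(a*1000-s)<5)&(abs(b*1000-t)<10); row.append(round(1000*P[k,2].max()) if k.any() else -1)
  print(s,row)
go(.4999,-.355,.048,71.5)
```

```text
-90 [68, 68, 67, 2, 2, 2, 2, 2]
-80 [2, 2, 2, 2, 2, 2, 3, 2]
-70 [2, 2, 1, 2, 2, 2, 3, 2]
-60 [2, 2, 2, 2, 1, 2, 3, 2]
-50 [2, 2, 2, 2, 2, 2, 3, 2]
-40 [2, 2, 2, 2, 2, 2, 2, 3]
-30 [1, 2, 2, 2, 2, 2, 3, 2]
-20 [2, 1, 2, 2, 2, 2, 2, 2]
-10 [2, 18, 58, 58, 58, 58, 18, 2]
0 [1, 18, 58, 59, 59, 59, 18, 3]
10 [2, 17, 57, 57, 58, 58, 18, 2]
20 [2, 1, 2, 1, 2, 2, 2, 2]
30 [2, 2, 2, 2, 2, 3, 2, 2]
40 [2, 1, 1, 2, 2, 2, 3, 2]
50 [2, 2, 2, 2, 1, 2, 3, 2]
60 [2, 2, 1, 2, 2, 2, 2, 2]
70 [2, 1, 2, 2, 2, 2, 2, 2]
80 [2, 2, 2, 2, 2, 2, 2, 2]
90 [3, 2, 2, 1, 2, 2, 2, 2]
t 1.2 pos [ 0.4973 -0.3577  0.2559] yaw 71.69 q [-47.  15.  86.  -0.  79. -28.] -> d [ 0.33  0.19 20.79] tw 0.2 open 1.003 gf 0.0 F [-0.9 -0.3 -0.4]
```

Emit:
servo_tool --motion '[[[0.3,0.2,10,0,0],[0.3,0.2,17,0,0],[0.3,0.2,20.8,0,0],[0.3,0.2,20.8,0,0],[0.3,0.2,20.8,0,0]]]'

```text
time_s: 1.7
eef_pos: [0.4957, -0.3526, 0.0416]
eef_rot: [-0.006, 0.811, 0.585, -0.001]
wrist_force: [-1.1, 0.5, -1.2]
opening: 0.503
grasp_force: 0.0
```

```bash
python3 -c "
from h import *
go(.4999,-.355,.048,71.5)"
```

```text
t 1.7 pos [ 0.4957 -0.3526  0.0416] yaw 71.56 q [-47.  30.  94.  -0.  57. -28.] -> d [-0.1   0.47 -0.65] tw 0.1 open 0.503 gf 0.0 F [-1.1  0.5 -1.2]
```

Emit:
servo_tool --motion '[[[0,0,0,0,0],[0,0,0,0,0]]]'

```text
time_s: 1.9
eef_pos: [0.5017, -0.3573, 0.0511]
eef_rot: [0.002, 0.811, 0.585, 0.0]
wrist_force: [-0.1, -0.3, 0.3]
opening: 0.496
grasp_force: 0.0
```

```bash
python3 -c "
from h import *
go(.4999,-.355,.048,71.5)"
```

```text
t 1.9 pos [ 0.5017 -0.3573  0.0511] yaw 71.64 q [-46.  30.  93.  -0.  57. -28.] -> d [ 0.16 -0.24  0.31] tw 0.1 open 0.496 gf 0.0 F [-0.1 -0.3  0.3]
```

Emit:
servo_tool --motion '[[[0,0,0,0,1],[0,0,0,0,1],[0,0,0,0,1],[0,0,0,0,1],[0,0,0,0,1]]]'

```text
time_s: 2.4
eef_pos: [0.5024, -0.357, 0.0516]
eef_rot: [0.003, 0.811, 0.586, 0.0]
wrist_force: [-0.7, -0.9, 8.9]
opening: 0.227
grasp_force: 59.9
```

```bash
python3 -c "
from h import *
go(.4999,-.355,.048,71.5)"
```

```text
t 2.4 pos [ 0.5024 -0.357   0.0516] yaw 71.71 q [-46.  30.  93.  -0.  57. -28.] -> d [ 0.12 -0.3   0.36] tw 0.2 open 0.227 gf 59.9 F [-0.7 -0.9  8.9]
```

Emit:
servo_tool --motion '[[[0,0,-4,0,1],[0,0,-8,0,1],[4,-1,-8,8,1],[8,-2,-8,16,1],[12,-3.5,-8,24,1]]]'

```text
time_s: 2.9
eef_pos: [0.5059, -0.2296, 0.1299]
eef_rot: [0.001, 0.916, 0.401, 0.001]
wrist_force: [0.5, 0.4, -0.4]
opening: 0.222
grasp_force: 59.0
```

Run:
```python
from h import *
go(.507,-.11,.13,0)
c=cam("top"); P=cloud(c)
m=np.zeros((384,512),np.uint8); z=P[...,2]; pix=cv2.cvtColor(c["pixels"],cv2.COLOR_RGB2HSV)
m=((z>.014)&(z<.04)&(abs(P[...,0]-.507)<.1)&(abs(P[...,1])<.11)).astype(np.uint8)
k=max(cv2.findContours(m,cv2.RETR_EXTERNAL,cv2.CHAIN_APPROX_NONE)[0],key=cv2.contourArea)
print(cv2.minEnclosingCircle((plane(c,k[:,0],.02)[:,:2]*1000).astype(np.float32)),cv2.minAreaRect((plane(c,k[:,0],.02)[:,:2]*1000).astype(np.float32)))
```

```text
t 2.9 pos [ 0.5059 -0.2296  0.1299] yaw 47.32 q [-37.  16. 101.   0.  63.   6.] -> d [ 8.87 -8.03 -0.03] tw 47.3 open 0.222 gf 59.0 F [ 0.5  0.4 -0.4]
((503.66375732421875, 5.293780326843262), 74.79324340820312) ((503.5892333984375, 5.53662109375), (147.13079833984375, 144.41517639160156), 89.0691909790039)
```

Emit:
servo_tool --motion '[[[2,-2,0,8.5,1],[4,-4,0,17,1],[6,-5.5,0,25.5,1],[8,-7.3,0,34,1],[8.7,-8,0,42,1]]]'

```text
time_s: 3.45
eef_pos: [0.5047, -0.11, 0.1291]
eef_rot: [-0.0, 0.999, 0.048, 0.0]
wrist_force: [-0.2, 0.2, -0.9]
opening: 0.225
grasp_force: 59.1
```

Run:
```python
from h import *
go(.505,-.11,.0695,0)
```

```text
t 3.45 pos [ 0.5047 -0.11    0.1291] yaw 5.51 q [-25.  12. 106.   0.  62.  59.] -> d [0.03 0.   5.96] tw 5.5 open 0.225 gf 59.1 F [-0.2  0.2 -0.9]
```

Emit:
servo_tool --motion '[[[0,0,2,5.5,1],[0,0,4,5.5,1],[0,0,5,5.5,1],[0,0,5.5,5.5,1],[0,0,5.5,5.5,1]]]'

```text
time_s: 3.95
eef_pos: [0.5045, -0.1122, 0.0732]
eef_rot: [-0.0, 1.0, 0.002, -0.0]
wrist_force: [0.1, -0.0, -0.7]
opening: 0.225
grasp_force: 59.1
```

Emit:
servo_tool --motion '[[[0,0,0,0,1],[0,0,0,0,1]]]'

```text
time_s: 4.15
eef_pos: [0.5053, -0.1125, 0.0742]
eef_rot: [0.0, 1.0, 0.002, 0.001]
wrist_force: [-0.2, -0.6, -2.0]
opening: 0.225
grasp_force: 59.1
```

Run:
```python
from h import *
go(.505,.095,.073,0)
c=cam("wrist"); save(c,"w2.png")
P=cloud(c).reshape(-1,3); 
c=cam("scene"); save(c,"s2.png")
```

```text
t 4.15 pos [ 0.5053 -0.1125  0.0742] yaw 0.19 q [-26.  17. 108.   0.  55.  64.] -> d [  0.04 -20.75   0.1 ] tw 0.2 open 0.225 gf 59.1 F [-0.2 -0.6 -2. ]
```

View pics/w2.png

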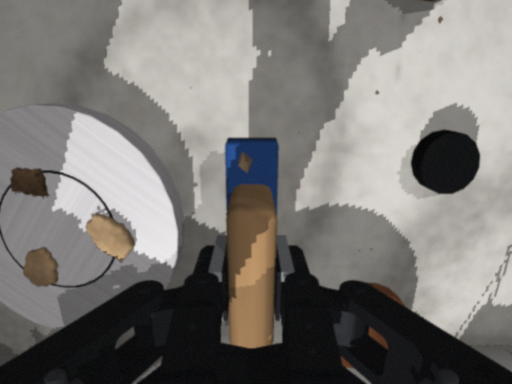

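The scraper is held straight with its foot at (250,170), just above plate height. The chips are at (30,182), (110,235) and (40,267), clear of it. I'm sweeping toward +y.

Emit:
servo_tool --motion '[[[0,-1,0.1,0,1],[0,-2.2,0.1,0,1],[0,-3.4,0.1,0,1],[0,-4.6,0.1,0,1],[0,-5.8,0.1,0,1]]]'

```text
time_s: 4.75
eef_pos: [0.5043, -0.0527, 0.0723]
eef_rot: [-0.0, 1.0, 0.002, -0.0]
wrist_force: [0.4, 0.3, -1.5]
opening: 0.23
grasp_force: 59.1
```

Emit:
servo_tool --motion '[[[0,-1.2,0,0,1],[0,-2.4,0,0,1],[0,-3.6,0,0,1],[0,-4.8,0,0,1],[0,-6,0,0,1]]]'

```text
time_s: 5.25
eef_pos: [0.5042, 0.0068, 0.0723]
eef_rot: [0.0, 1.0, 0.002, 0.0]
wrist_force: [0.1, 0.0, -0.6]
opening: 0.227
grasp_force: 59.1
```

Run:
```python
from h import *
go(.505,.105,.073,0)
c=cam("top"); cv2.imwrite("pics/t3.png",cv2.resize(c["pixels"][150:260,150:300],None,fx=4,fy=4,interpolation=cv2.INTER_CUBIC)[:,:,::-1])
```

```text
t 5.25 pos [0.5042 0.0068 0.0723] yaw 0.19 q [-13.  16. 109.  -0.  55.  77.] -> d [ 0.11 -9.82 -0.07] tw 0.2 open 0.227 gf 59.1 F [ 0.1  0.  -0.6]
```

View pics/t3.png

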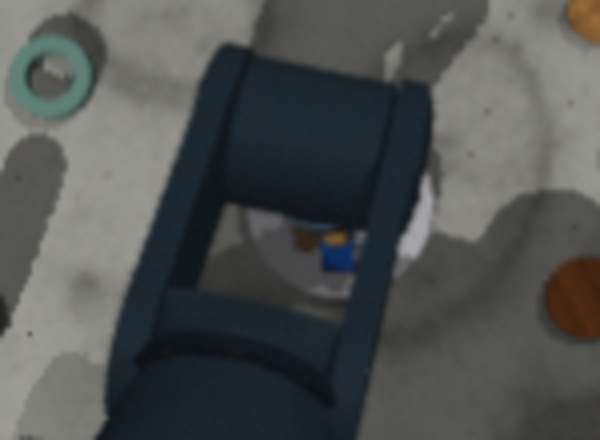

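The foot is seen at (340,255) with a chip just ahead of it at (305,237). I'm continuing the sweep.

Emit:
servo_tool --motion '[[[0,-1.2,0,0,1],[0,-2.4,0,0,1],[0,-3.6,0,0,1],[0,-4.8,0,0,1],[0,-6,0,0,1]]]'

```text
time_s: 5.8
eef_pos: [0.5039, 0.0669, 0.0723]
eef_rot: [-0.0, 1.0, 0.002, -0.0]
wrist_force: [-1.8, -2.3, 3.6]
opening: 0.225
grasp_force: 59.7
```

Emit:
servo_tool --motion '[[[0,-1.2,0,0,1],[0,-2.4,0,0,1],[0,-3.6,0,0,1],[0,-4.3,0,0,1],[0,-4.3,0,0,1]]]'

```text
time_s: 6.3
eef_pos: [0.5036, 0.1099, 0.0721]
eef_rot: [-0.0, 1.0, 0.002, -0.0]
wrist_force: [0.2, -0.2, -0.9]
opening: 0.225
grasp_force: 59.1
```

Run:
```python
from h import *
go(.505,.105,.16,0)
c=cam("wrist"); save(c,"w4.png")
```

```text
t 6.3 pos [0.5036 0.1099 0.0721] yaw 0.27 q [ -1.  17. 108.   0.  55.  89.] -> d [ 0.13  0.49 -8.79] tw 0.3 open 0.225 gf 59.1 F [ 0.2 -0.2 -0.9]
```

View pics/w4.png

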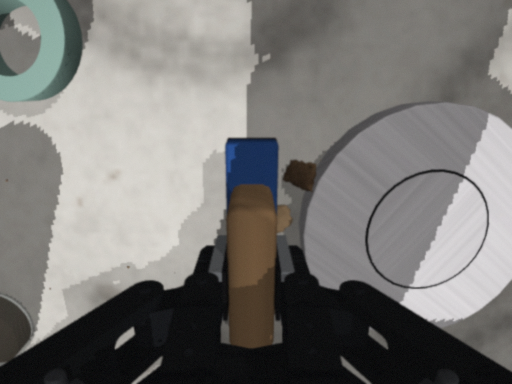

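All the chips have left the plate: brown at (300,175) and tan at (283,218), partly under the foot. I'm lifting to measure.

Emit:
servo_tool --motion '[[[0,0,-3,0,1],[0,0,-7,0,1],[0,0,-10,0,1],[0,0,-12,0,1],[0,0,-12,0,1]]]'

```text
time_s: 6.85
eef_pos: [0.5061, 0.1084, 0.1955]
eef_rot: [0.0, 1.0, 0.001, 0.003]
wrist_force: [1.0, 0.4, -0.9]
opening: 0.229
grasp_force: 59.1
```

```bash
cat > chips.py <<'E'
from h import *
go(.505,-.11,.16,0)
import sys
for n in sys.argv[1:]:
    c=cam(n); P=cloud(c); hsv=cv2.cvtColor(c["pixels"],cv2.COLOR_RGB2HSV)
    d=np.hypot(P[...,0]-.5037,P[...,1]-.0055); z=P[...,2]
    m=((hsv[...,1]>75)&(hsv[...,0]<25)&(d<.17)&(z<.035)&(z>-.01)&(P[...,1]>-.1)).astype(np.uint8)
    for k in cv2.findContours(m,cv2.RETR_EXTERNAL,cv2.CHAIN_APPROX_NONE)[0]:
        if cv2.contourArea(k)<15: continue
        w=plane(c,k[:,0],.006); mm=np.zeros_like(m); cv2.drawContours(mm,[k],-1,1,-1); q=P[mm>0]
        r=cv2.minAreaRect((w[:,:2]*1000).astype(np.float32)); print(n,k[:,0].mean(0).round(),np.round(r[0],1),np.round(r[1],1),"dist",round(np.hypot(r[0][0]-503.7,r[0][1]-5.5),1),"z",np.percentile(q[:,2],[5,50,95]).round(4))
    save(c,"chips_%s.png"%n)
E
python3 chips.py wrist top scene
```

```text
t 6.85 pos [0.5061 0.1084 0.1955] yaw 0.16 q [ -1.   6. 104.  -0.  69.  89.] -> d [-0.19 21.83  3.56] tw 0.2 open 0.229 gf 59.1 F [ 1.   0.4 -0.9]
wrist [283. 148.] [533.4  79. ] [14.7  7.7] dist 79.3 z [0.0121 0.0161 0.0189]
top [205. 205.] [491.3  96.7] [19.4 45.4] dist 92.0 z [0.0022 0.0071 0.0105]
```

View pics/chips_wrist.png

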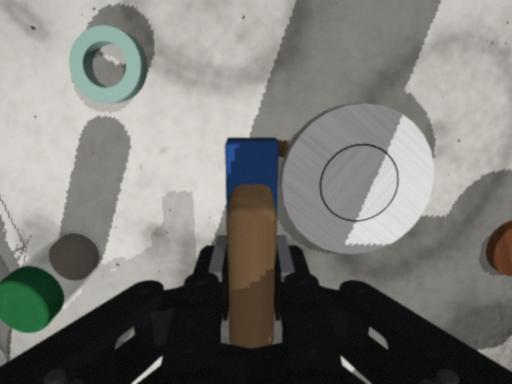

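The scraper foot at (250,165) partly hides the brown chip at (283,148), which leans on the plate edge. I'm moving aside for a clear view while keeping hold of the scraper.

Emit:
servo_tool --motion '[[[0,4,0,0,1],[0,8,0,0,1],[0,11,0,0,1],[0,13,0,0,1],[0,13,0,0,1]]]'

```text
time_s: 7.5
eef_pos: [0.5033, -0.0233, 0.1903]
eef_rot: [-0.0, 1.0, 0.0, -0.002]
wrist_force: [-0.2, 0.0, -1.2]
opening: 0.223
grasp_force: 59.2
```

```bash
python3 chips.py wrist top
python3 - <<'E'
import cv2
a=cv2.imread("pics/chips_wrist.png"); cv2.imwrite("pics/cw2.png",cv2.resize(a[90:280,60:260],None,fx=3,fy=3))
E
```

```text
t 7.5 pos [ 0.5033 -0.0233  0.1903] yaw 0.0 q [-16.   5. 106.  -0.  69.  74.] -> d [0.18 8.67 3.03] tw 0.0 open 0.223 gf 59.2 F [-0.2  0.  -1.2]
wrist [126. 186.] [490.3 101.1] [47.6 29.3] dist 96.6 z [0.0044 0.0066 0.0091]
wrist [140. 144.] [534.5  84.2] [ 9.8 14.9] dist 84.5 z [0.0093 0.0153 0.0188]
```

View pics/cw2.png

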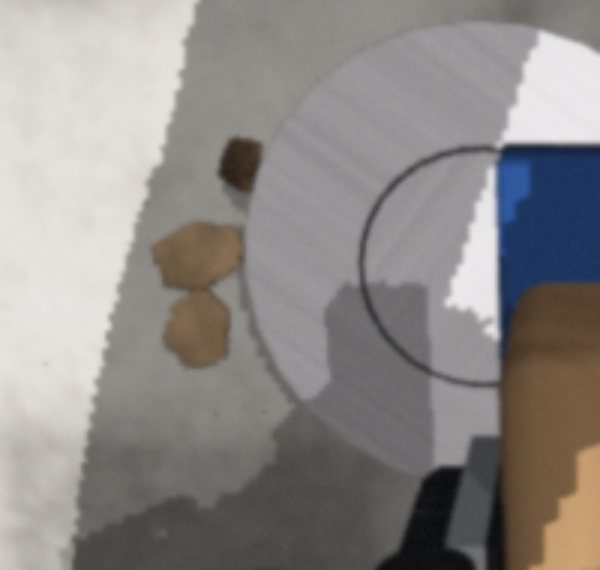

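The two tan chips lie flat on the bench at (200,250) and (197,328). The small brown chip at (240,163) leans against the edge, so I'm quantifying its 3D position.

Run:
```python
from h import *
for i in range(2):
    c=cam("wrist"); P=cloud(c); hsv=cv2.cvtColor(c["pixels"],cv2.COLOR_RGB2HSV)
    m=(hsv[...,1]>60)&(hsv[...,0]<25)&(P[...,0]>.515)&(P[...,0]<.56)&(P[...,1]>.06)&(P[...,1]<.12)
    Q=P[m]; d=np.hypot(Q[:,0]-.5037,Q[:,1]-.0055)
    print(m.sum(),Q.mean(0),np.percentile(d,[2,25,50,75,98]),np.percentile(Q[:,2],[2,50,98]))
    mid=Q.mean(0); n=np.linalg.svd(Q-mid)[2][2]; n*=np.sign(n[2]); u=mid-n*.006; print("normal",n,"under",u,np.hypot(u[0]-.5037,u[1]-.0055))
    pl=(hsv[...,1]<60)&(abs(P[...,2]-.021)<.006); K=np.abs(P[...,1])<.2
    k=max(cv2.findContours(pl.astype(np.uint8),cv2.RETR_EXTERNAL,cv2.CHAIN_APPROX_NONE)[0],key=cv2.contourArea); w=plane(c,k[:,0],.02)[:,:2]
    w=w[(w[:,1]>.02)|(w[:,0]>.56)]; 
    A=np.c_[2*w,np.ones(len(w))]; s=np.linalg.lstsq(A,(w**2).sum(1),rcond=None)[0]; print("plate",s[:2],np.sqrt(s[2]+s[0]**2+s[1]**2))
```

```text
162 [0.53560763 0.08131332 0.01425383] [0.07668827 0.0792857  0.08185117 0.08530356 0.0894378 ] [0.00645559 0.01514472 0.01905184]
normal [0.37412438 0.57159767 0.73027875] under [0.53336288 0.07788373 0.00987216] 0.07822589738969588
plate [0.50355038 0.0069033 ] 0.07345038043512793
164 [0.53555477 0.0813275  0.01418632] [0.07679281 0.07923522 0.08185397 0.08513439 0.08924432] [0.00608457 0.01480887 0.01925355]
normal [0.39197886 0.56857614 0.72323837] under [0.5332029  0.07791605 0.00984689] 0.07819529986309669
plate [0.50354348 0.00704719] 0.07343140948562134
```

The lean leaves the chip's origin only about 78 mm out, which is too marginal. I'll press it flat with the scraper's foot held tangent just outside the rim, after checking where the foot sits relative to the TCP.

Emit:
servo_tool --motion '[[[2.5,-3,0,8,1],[5,-6,0,15,1],[7,-9.5,0,23,1],[7,-9.9,0,23,1],[7,-9.9,0,23,1]]]'

```text
time_s: 8.2
eef_pos: [0.5734, 0.0802, 0.1915]
eef_rot: [0.0, 0.981, -0.195, -0.001]
wrist_force: [0.6, -0.8, -1.0]
opening: 0.228
grasp_force: 59.4
```

Emit:
servo_tool --motion '[[[0,0,2,0,1],[0,0,5,0,1],[0,0,7,0,1],[0,0,8,0,1],[0,0,8,0,1]]]'

```text
time_s: 8.7
eef_pos: [0.5724, 0.0777, 0.1108]
eef_rot: [0.0, 0.98, -0.198, -0.002]
wrist_force: [0.1, -0.0, -1.3]
opening: 0.222
grasp_force: 59.4
```

```bash
cat > foot.py <<'E'
from h import *
o=ctrl.get_obs(); go(.5735,.0759,.075,-23)
c=cam("wrist"); hsv=cv2.cvtColor(c["pixels"],cv2.COLOR_RGB2HSV); zf=o["eef_pos"][2]-.0516+.016
P=cloud(c); print("foot z depth",np.median(P[(hsv[...,0]>95)&(hsv[...,0]<125)&(hsv[...,1]>120)][:,2])-.016)
m=((hsv[...,0]>95)&(hsv[...,0]<125)&(hsv[...,1]>120)).astype(np.uint8)
k=max(cv2.findContours(m,cv2.RETR_EXTERNAL,cv2.CHAIN_APPROX_NONE)[0],key=cv2.contourArea)
w=(plane(c,k[:,0],zf)-o["eef_pos"])@rot(o["eef_rot"]); print("foot tool mm",(w.min(0)*1000).round(1),(w.max(0)*1000).round(1))
save(c,"foot.png")
E
python3 foot.py
```

```text
t 8.7 pos [0.5724 0.0777 0.1108] yaw -22.79 q [ -4.  21.  98.  -0.  62. 109.] -> d [0.18 0.12 3.58] tw 0.2 open 0.222 gf 59.4 F [ 0.1 -0.  -1.3]
foot z depth 0.05914649978212351
foot tool mm [ 21.1 -13.5  35.4] [54.3 11.1 35.5]
```

Emit:
servo_tool --motion '[[[0,0.2,1.5,0,1],[0,0.2,3,0,1],[0,0.2,3.6,0,1],[0,0.2,3.9,0,1],[0,0.2,4.1,0,1]]]'

```text
time_s: 9.25
eef_pos: [0.5731, 0.0763, 0.0709]
eef_rot: [0.0, 0.98, -0.198, -0.0]
wrist_force: [-0.1, 0.2, -1.1]
opening: 0.227
grasp_force: 59.4
```

Emit:
servo_tool --motion '[[[0,0,0.2,0,1],[0,0,0.4,0,1],[0,0,0.6,0,1],[0,0,0.8,0,1],[0,0,0.8,0,1]]]'

```text
time_s: 9.75
eef_pos: [0.5746, 0.0769, 0.0649]
eef_rot: [-0.001, 0.98, -0.198, 0.001]
wrist_force: [1.1, 3.8, 5.6]
opening: 0.225
grasp_force: 60.4
```

```bash
python3 foot.py
```

```text
t 9.75 pos [0.5746 0.0769 0.0649] yaw -22.84 q [ -4.  25.  99.   0.  57. 109.] -> d [-0.06  0.13 -1.01] tw 0.2 open 0.225 gf 60.4 F [1.1 3.8 5.6]
foot z depth 0.013296626272072468
foot tool mm [ 21.  -13.7  35.6] [54.3 11.2 35.8]
```

View pics/foot.png

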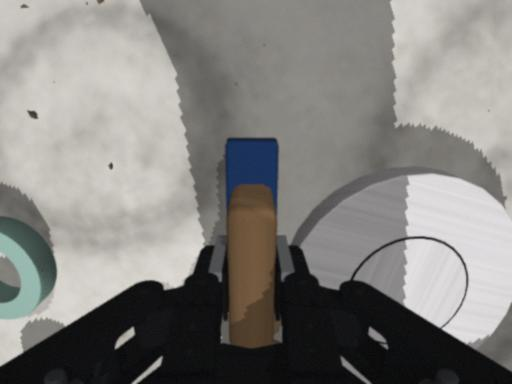

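The foot at (250,170) is outside the rim, its sole at 13 mm and bearing on the chip with about 6 N. I'm pressing on gently.

Emit:
servo_tool --motion '[[[0,0,0.2,0,1],[0,0,0.4,0,1],[0,0,0.5,0,1],[0,0,0.6,0,1],[0,0,0.6,0,1]]]'

```text
time_s: 10.3
eef_pos: [0.5769, 0.0782, 0.0608]
eef_rot: [-0.003, 0.98, -0.198, 0.004]
wrist_force: [4.7, 8.6, 12.1]
opening: 0.223
grasp_force: 61.5
```

```bash
python3 foot.py
```

```text
t 10.3 pos [0.5769 0.0782 0.0608] yaw -22.9 q [ -4.  25.  98.   0.  56. 109.] -> d [-0.22  0.33 -1.43] tw 0.1 open 0.223 gf 61.5 F [ 4.7  8.6 12.1]
foot z depth 0.008741991219904904
foot tool mm [ 21.  -13.8  35.7] [53.8 11.1 36. ]
```

Emit:
servo_tool --motion '[[[0,-0.4,0.1,0,1],[0,-0.8,0.1,0,1],[0,-1.2,0.1,0,1],[0,-1.6,0.1,0,1],[0,-1.6,0.1,0,1]]]'

```text
time_s: 10.85
eef_pos: [0.579, 0.0914, 0.0557]
eef_rot: [0.0, 0.98, -0.197, -0.001]
wrist_force: [0.8, 0.5, -1.1]
opening: 0.221
grasp_force: 59.5
```

Emit:
servo_tool --motion '[[[0,0,-2,0,1],[0,0,-6,0,1],[0,0,-10,0,1],[0,4,-13,-8,1],[0,8,-13,-16,1]]]'

```text
time_s: 11.35
eef_pos: [0.551, 0.0166, 0.1913]
eef_rot: [0.001, 0.998, -0.055, 0.004]
wrist_force: [0.8, -0.7, -2.1]
opening: 0.223
grasp_force: 59.5
```

Emit:
servo_tool --motion '[[[0,3.5,0,-6,1],[0,5,0,-6,1],[0,5,0,-6,1],[0,5,0,-6,1]]]'

```text
time_s: 11.75
eef_pos: [0.5424, -0.0321, 0.1859]
eef_rot: [-0.0, 1.0, -0.008, -0.0]
wrist_force: [0.2, 0.1, -1.4]
opening: 0.221
grasp_force: 59.5
```

```bash
python3 chips.py wrist
python3 - <<'E'
import cv2
a=cv2.imread("pics/chips_wrist.png"); cv2.imwrite("pics/cw3.png",cv2.resize(a[90:380,:260],None,fx=2,fy=2))
E
```

```text
t 11.75 pos [ 0.5424 -0.0321  0.1859] yaw -0.94 q [-16.  11. 100.   0.  69.  75.] -> d [-3.61  7.86  2.58] tw -0.9 open 0.221 gf 59.5 F [ 0.2  0.1 -1.4]
wrist [122. 226.] [490.8 103.5] [27.9 49.5] dist 98.9 z [0.0042 0.0066 0.009 ]
wrist [134. 188.] [533.   84.9] [10.4 16.3] dist 84.6 z [0.0081 0.0148 0.0186]
```

No picture views are left, so the rest is numeric. The press only bore on the chip's outer slope, because the chip is still tilted. I'll plough it sideways and outward with the foot at bench level instead: yaw 60°, face normal pointing tangential and outward, the inner corner clearing the rim.

Emit:
servo_tool --motion '[[[1.5,-3.5,0,-8,1],[3,-7,0,-16,1],[4.5,-11,0,-25,1],[5.5,-14.2,0,-33,1],[5.5,-14.2,0,-42,1]]]'

```text
time_s: 12.3
eef_pos: [0.5998, 0.1146, 0.1858]
eef_rot: [-0.001, 0.935, 0.354, 0.0]
wrist_force: [0.5, 0.6, -1.0]
opening: 0.221
grasp_force: 59.6
```

Emit:
servo_tool --motion '[[[0,0,0,-8,1],[0,0,0,-16,1],[0,0,0,-19,1],[0,0,0,-19,1]]]'

```text
time_s: 12.7
eef_pos: [0.5991, 0.1105, 0.1858]
eef_rot: [-0.0, 0.867, 0.499, -0.0]
wrist_force: [0.7, -0.3, -1.4]
opening: 0.224
grasp_force: 59.6
```

```bash
python3 -c "
from h import *
go(.6,.109,.0545,60)"
```

```text
t 12.7 pos [0.5991 0.1105 0.1858] yaw 59.89 q [-1. 19. 90.  0. 71. 29.] -> d [-0.08  0.17 13.13] tw -0.1 open 0.224 gf 59.6 F [ 0.7 -0.3 -1.4]
```

Emit:
servo_tool --motion '[[[0,0.2,4,0,1],[0,0.2,8,0,1],[0,0.2,11,0,1],[0,0.2,12.5,0,1],[0,0.2,13,0,1]]]'

```text
time_s: 13.2
eef_pos: [0.5999, 0.1085, 0.0543]
eef_rot: [-0.001, 0.867, 0.498, -0.001]
wrist_force: [-0.1, 0.3, -1.0]
opening: 0.225
grasp_force: 59.6
```

Emit:
servo_tool --motion '[[[0,0,0,0,1],[0,0,0,0,1]]]'

```text
time_s: 13.4
eef_pos: [0.6026, 0.108, 0.0581]
eef_rot: [0.001, 0.867, 0.498, 0.001]
wrist_force: [0.5, -0.2, -0.7]
opening: 0.224
grasp_force: 59.6
```

```bash
python3 -c "
from h import *
go(.588,.1135,.0545,60)"
```

```text
t 13.4 pos [0.6026 0.108  0.0581] yaw 59.78 q [-1. 29. 94.  0. 58. 29.] -> d [-0.26 -1.54  0.35] tw -0.2 open 0.224 gf 59.6 F [ 0.5 -0.2 -0.7]
```

Emit:
servo_tool --motion '[[[0,-0.5,0.15,0,1],[-0.1,-1,0.15,0,1],[-0.1,-1.4,0.15,0,1],[0.2,-2,0.15,0,1],[0.4,-2.7,0.15,0,1]]]'

```text
time_s: 13.9
eef_pos: [0.5796, 0.1253, 0.055]
eef_rot: [0.0, 0.867, 0.498, 0.0]
wrist_force: [0.4, -0.3, -1.1]
opening: 0.228
grasp_force: 59.6
```

Emit:
servo_tool --motion '[[[0.1,-0.6,0,0,1],[0.2,-1.2,0,0,1],[0.4,-1.8,0,0,1],[0.4,-1.8,0,0,1]]]'

```text
time_s: 14.3
eef_pos: [0.5656, 0.1381, 0.0547]
eef_rot: [-0.0, 0.867, 0.499, -0.0]
wrist_force: [-0.0, 0.1, -0.6]
opening: 0.221
grasp_force: 59.6
```

```bash
python3 chips.py wrist
```

```text
t 14.3 pos [0.5656 0.1381 0.0547] yaw 59.83 q [ 2. 26. 98.  0. 56. 32.] -> d [-24.5    7.22 -10.53] tw 59.8 open 0.221 gf 59.6 F [-0.   0.1 -0.6]
wrist [226. 325.] [520.1  93.3] [18.7  4.5] dist 89.4 z [0.0041 0.0055 0.0065]
```

Emit:
servo_tool --motion '[[[0,0.6,-3,0,1],[0,0.6,-8,0,1],[0,0.6,-13,8,1],[-4,2,-13,16,1],[-8,3.5,-13,25,1]]]'

```text
time_s: 14.85
eef_pos: [0.5577, 0.0503, 0.1875]
eef_rot: [0.001, 0.954, 0.301, 0.002]
wrist_force: [-0.5, -0.5, -1.2]
opening: 0.224
grasp_force: 59.5
```

Emit:
servo_tool --motion '[[[-3.5,6,0,8,1],[-5,9,0,17,1],[-5,9,0,25,1],[-5,9,0,33,1],[-5,9,0,35,1]]]'

```text
time_s: 15.35
eef_pos: [0.5673, -0.0529, 0.1847]
eef_rot: [-0.0, 1.0, -0.001, -0.0]
wrist_force: [0.3, 0.7, -1.6]
opening: 0.227
grasp_force: 59.6
```

```bash
python3 chips.py wrist top
```

```text
t 15.35 pos [ 0.5673 -0.0529  0.1847] yaw -0.17 q [-17.  14.  97.   0.  70.  73.] -> d [-6.22  5.73  2.47] tw -0.2 open 0.227 gf 59.6 F [ 0.3  0.7 -1.6]
wrist [105. 243.] [497.4 103.4] [26.7 68. ] dist 98.1 z [0.0043 0.0064 0.0089]
```

All three chips now lie flat (z under 9 mm) with the nearest at about 89 mm. I'm setting the scraper down at (0.62, -0.10).

Emit:
servo_tool --motion '[[[2.7,2.4,0,0,1],[5.3,4.7,3,0,1],[5.3,4.7,7,0,1],[5.3,4.7,10,0,1],[5.3,4.7,11.5,0,1]]]'

```text
time_s: 15.95
eef_pos: [0.6185, -0.098, 0.0662]
eef_rot: [-0.001, 1.0, 0.002, -0.003]
wrist_force: [-0.5, 0.7, -0.6]
opening: 0.223
grasp_force: 59.6
```

Emit:
servo_tool --motion '[[[0,0,0.4,0,1],[0,0,0.8,0,1],[0,0,1.2,0,1],[0,0,1.4,0,1],[0,0,1.4,0,1]]]'

```text
time_s: 16.45
eef_pos: [0.6209, -0.0986, 0.0566]
eef_rot: [0.0, 1.0, 0.002, 0.001]
wrist_force: [-0.6, 0.1, -1.2]
opening: 0.226
grasp_force: 59.6
```

```bash
python3 -c "
from h import *
go(.62,-.10,.0516,0)"
```

```text
t 16.45 pos [ 0.6209 -0.0986  0.0566] yaw 0.2 q [-20.  30.  91.   0.  59.  70.] -> d [-0.09  0.14  0.5 ] tw 0.2 open 0.226 gf 59.6 F [-0.6  0.1 -1.2]
```

Emit:
servo_tool --motion '[[[0,0,0.2,0,1],[0,0,0.4,0,1],[0,0,0.6,0,1],[0,0,0.6,0,1]]]'

```text
time_s: 16.85
eef_pos: [0.6207, -0.0987, 0.0518]
eef_rot: [0.0, 1.0, 0.002, 0.0]
wrist_force: [-7.1, 1.6, 12.8]
opening: 0.224
grasp_force: 61.8
```

Emit:
servo_tool --motion '[[[0,0,0,0,0],[0,0,0,0,0],[0,0,0,0,0],[0,0,-1,0,0],[0,0,-3,0,0]]]'

```text
time_s: 17.35
eef_pos: [0.6191, -0.0981, 0.0786]
eef_rot: [-0.001, 1.0, 0.002, -0.002]
wrist_force: [-0.2, -0.4, -0.1]
opening: 0.5
grasp_force: 0.0
```

Emit:
servo_tool --motion '[[[0,0,-4,0,-1],[0,0,-8,0,-1],[0,0,-11,0,-1],[0,0,-11,0,-1]]]'

```text
time_s: 17.75
eef_pos: [0.6237, -0.0996, 0.1965]
eef_rot: [0.002, 1.0, 0.002, 0.005]
wrist_force: [0.5, -0.2, -0.2]
opening: 1.002
grasp_force: 0.0
```

Run:
```python
from h import *
go(.4255,-.195,.2,0)
c=cam("wrist"); P=cloud(c); m=((P[...,2]>.05)&(P[...,2]<.064)).astype(np.uint8); m[250:]=0
k=max(cv2.findContours(m,cv2.RETR_EXTERNAL,cv2.CHAIN_APPROX_NONE)[0],key=cv2.contourArea)
print(cv2.minAreaRect((plane(c,k[:,0],.057)[:,:2]*1000).astype(np.float32)),np.median(P[m>0][:,2]))
```

```text
t 17.75 pos [ 0.6237 -0.0996  0.1965] yaw 0.2 q [-20.  20.  87.   0.  72.  70.] -> d [-19.84   9.48  -0.51] tw 0.2 open 1.002 gf 0.0 F [ 0.5 -0.2 -0.2]
((621.1552734375, -97.62834167480469), (68.20535278320312, 19.038270950317383), 0.5082799196243286) 0.05658697472535196
```

Emit:
servo_tool --motion '[[[-4.5,2,0,0,-1],[-9,4.2,0,0,-1],[-13.5,6.4,0,0,-1],[-17.5,8.4,0,0,-1],[-19.5,9.2,0,0,-1]]]'

```text
time_s: 18.3
eef_pos: [0.4223, -0.1914, 0.1881]
eef_rot: [-0.001, 1.0, 0.001, -0.002]
wrist_force: [1.1, -0.4, 0.4]
opening: 0.997
grasp_force: 0.0
```

Emit:
servo_tool --motion '[[[-0.2,0,2,0,-1],[-0.2,0,3,0,-1],[-0.2,0,3,0,-1],[-0.2,0,3,0,-1],[-0.2,0,3,0,-1]]]'

```text
time_s: 18.8
eef_pos: [0.4244, -0.1911, 0.1601]
eef_rot: [0.0, 1.0, 0.002, 0.0]
wrist_force: [0.6, -0.0, 0.8]
opening: 1.0
grasp_force: 0.0
```

```bash
cat > disc.py <<'E'
from h import *
import sys
x,y,r,zt=map(float,sys.argv[1:5])
c=cam("wrist"); P=cloud(c)
m=((abs(P[...,2]-zt)<.005)&(np.hypot(P[...,0]-x,P[...,1]-y)<r+.02)).astype(np.uint8)
k=max(cv2.findContours(m,cv2.RETR_EXTERNAL,cv2.CHAIN_APPROX_NONE)[0],key=cv2.contourArea)
w=plane(c,k[:,0],zt)[:,:2]
(a,b),q=cv2.minEnclosingCircle((w*1000).astype(np.float32)); A=np.c_[2*w,np.ones(len(w))]; s=np.linalg.lstsq(A,(w**2).sum(1),rcond=None)[0]
print("enc",round(a,1),round(b,1),round(q,1),"fit",(s[:2]*1000).round(1),round(1000*np.sqrt(s[2]+s[0]**2+s[1]**2),1),"z",np.median(P[m>0][:,2]),"px",k[:,0].min(0),k[:,0].max(0))
cx,cy=s[:2]
if len(sys.argv)>5: cx,cy=float(sys.argv[6])/1000,float(sys.argv[7])/1000
go(cx,cy,float(sys.argv[5]) if len(sys.argv)>5 else .028,0)
E
python3 disc.py .4255 -.192 .033 .014
```

```text
enc 426.2 -190.4 33.0 fit [ 426.2 -190. ] 32.2 z 0.01406454408783775 px [214 147] [289 220]
t 18.85 pos [ 0.4245 -0.1912  0.1603] yaw 0.25 q [-39.   3. 112.  -0.  65.  51.] -> d [ 0.16 -0.12 13.23] tw 0.2 open 1.002 gf 0.0 F [ 0.4 -0.1 -0.5]
```

Wood is at (0.4262, -0.190) with r about 33 mm, as expected. I'm descending and gripping.

Emit:
servo_tool --motion '[[[0.2,-0.1,3,0,-1],[0.2,-0.1,7,0,-1],[0.2,-0.1,10,0,-1],[0.2,-0.1,12,0,-1],[0.2,-0.1,12.5,0,-1]]]'

```text
time_s: 19.35
eef_pos: [0.4248, -0.1891, 0.0329]
eef_rot: [-0.001, 1.0, 0.002, -0.001]
wrist_force: [0.6, 0.5, 0.8]
opening: 0.997
grasp_force: 0.0
```

Emit:
servo_tool --motion '[[[0,0,0.3,0,-1],[0,0,0.7,0,-1],[0,0,0.7,0,1],[0,0,0.7,0,1],[0,0,0.7,0,1]]]'

```text
time_s: 19.85
eef_pos: [0.4265, -0.1907, 0.0297]
eef_rot: [0.0, 1.0, 0.002, 0.0]
wrist_force: [-3.5, 2.8, 14.9]
opening: 0.722
grasp_force: 61.4
```

Emit:
servo_tool --motion '[[[0,0,0,0,1],[0,0,0,0,1]]]'

```text
time_s: 20.05
eef_pos: [0.4265, -0.1907, 0.0298]
eef_rot: [0.001, 1.0, 0.002, 0.001]
wrist_force: [-5.0, 2.5, 14.9]
opening: 0.724
grasp_force: 61.5
```

```bash
python3 -c "
from h import *
go(.4262,-.19,.028,0)"
```

```text
t 20.05 pos [ 0.4265 -0.1907  0.0298] yaw 0.21 q [-39.  17. 115.  -0.  48.  51.] -> d [-0.03 -0.07  0.18] tw 0.2 open 0.724 gf 61.5 F [-5.   2.5 14.9]
```

Emit:
servo_tool --motion '[[[0,0,-3,0,1],[0,0,-8,0,1],[2,-4,-13,0,1],[5,-8.5,-14,0,1],[7.5,-12,-14,0,1]]]'

```text
time_s: 20.55
eef_pos: [0.4962, -0.0793, 0.1708]
eef_rot: [0.001, 1.0, 0.001, 0.003]
wrist_force: [0.3, -1.4, -0.8]
opening: 0.722
grasp_force: 65.4
```

Emit:
servo_tool --motion '[[[0,-1,0,0,1],[0,-1,0,0,1],[0,-1,0,0,1],[0,-1,0,0,1]]]'

```text
time_s: 20.95
eef_pos: [0.4932, -0.0704, 0.1663]
eef_rot: [0.0, 1.0, 0.001, -0.0]
wrist_force: [0.1, -0.2, -1.5]
opening: 0.718
grasp_force: 65.4
```

```bash
cat > plate.py <<'E'
from h import *
c=cam("wrist"); save(c,"plate.png"); P=cloud(c); hsv=cv2.cvtColor(c["pixels"],cv2.COLOR_RGB2HSV)
m=((abs(P[...,2]-.02)<.005)&(np.hypot(P[...,0]-.504,P[...,1]-.006)<.09)).astype(np.uint8)
k=max(cv2.findContours(m,cv2.RETR_EXTERNAL,cv2.CHAIN_APPROX_NONE)[0],key=cv2.contourArea)[:,0]
w=plane(c,k,.02)[:,:2]; w=w[(k[:,0]>3)&(k[:,1]>3)]
f=lambda w:(lambda s:(s[:2].round(4),round(np.sqrt(s[2]+s[0]**2+s[1]**2),4)))(np.linalg.lstsq(np.c_[2*w,np.ones(len(w))],(w**2).sum(1),rcond=None)[0])
r=np.hypot(w[:,0]-.504,w[:,1]-.006); w=w[abs(r-.075)<.006]; print(len(w),f(w),w.min(0),w.max(0))
g=cv2.cvtColor(c["pixels"],cv2.COLOR_RGB2GRAY); bh=cv2.morphologyEx(g,cv2.MORPH_BLACKHAT,np.ones((9,9),np.uint8))
v,u=np.nonzero(bh>25); w=plane(c,np.c_[u,v],.02)[:,:2]
ctr=np.array([.504,.006])
for t in (.006,.004,.003):
    s=w[abs(np.hypot(*(w-ctr).T)-.0385)<t]; q=f(s); ctr=q[0]; print("ring",len(s),q)
E
python3 plate.py; python3 -c "
from h import *
go(.5037,.006,.17,0)"
```

```text
386 (array([0.5031, 0.0062]), np.float64(0.0741)) [ 0.42940062 -0.06818256] [0.57772481 0.08101061]
ring 739 (array([0.5026, 0.0066]), np.float64(0.0377))
ring 739 (array([0.5026, 0.0066]), np.float64(0.0377))
ring 739 (array([0.5026, 0.0066]), np.float64(0.0377))
t 21.0 pos [ 0.4932 -0.0705  0.1663] yaw 0.09 q [-22.   7. 108.  -0.  66.  68.] -> d [ 1.06 -7.65 -0.37] tw 0.1 open 0.72 gf 65.4 F [-0.1 -0.2 -0.5]
```

Emit:
servo_tool --motion '[[[0.5,-3,0,0,1],[0.9,-6,0,0,1],[1,-7.4,2,0,1],[1,-7.7,5,0,1],[1,-7.7,7.5,0,1]]]'

```text
time_s: 21.5
eef_pos: [0.5032, 0.0073, 0.0904]
eef_rot: [-0.0, 1.0, 0.001, -0.0]
wrist_force: [0.2, 0.0, -1.1]
opening: 0.72
grasp_force: 65.5
```

Emit:
servo_tool --motion '[[[0,0,1.5,0,1],[0,0,2.8,0,1],[0,0,3.4,0,1],[0,0,3.4,0,1],[0,0,3.4,0,1]]]'

```text
time_s: 22.0
eef_pos: [0.5042, 0.0072, 0.0582]
eef_rot: [0.0, 1.0, 0.001, 0.0]
wrist_force: [-0.3, -0.8, -0.6]
opening: 0.72
grasp_force: 65.5
```

```bash
python3 -c "
from h import *
go(.503,.0063,.0498,0)"
```

```text
t 22.0 pos [0.5042 0.0072 0.0582] yaw 0.16 q [-13.  18. 110.  -0.  53.  77.] -> d [-0.12  0.09  0.84] tw 0.2 open 0.72 gf 65.5 F [-0.3 -0.8 -0.6]
```

Emit:
servo_tool --motion '[[[-0.1,0.1,0.3,0,1],[-0.1,0.1,0.6,0,1],[-0.1,0.1,0.8,0,1],[-0.1,0.1,0.9,0,1],[-0.1,0.1,0.9,0,1]]]'

```text
time_s: 22.5
eef_pos: [0.5028, 0.0066, 0.0499]
eef_rot: [0.0, 1.0, 0.002, -0.0]
wrist_force: [-6.3, 0.6, 13.7]
opening: 0.719
grasp_force: 67.5
```

```bash
python3 -c "
from h import *
go(.503,.0063,.0498,0)"
```

```text
t 22.5 pos [0.5028 0.0066 0.0499] yaw 0.22 q [-13.  18. 110.  -0.  52.  77.] -> d [0.02 0.03 0.01] tw 0.2 open 0.719 gf 67.5 F [-6.3  0.6 13.7]
```

Emit:
servo_tool --motion '[[[0,0,0,0,-1],[0,0,0,0,-1],[0,0,0,0,-1],[0,0,0,0,-1],[0,0,-1,0,-1]]]'

```text
time_s: 23.0
eef_pos: [0.5014, 0.0069, 0.0577]
eef_rot: [-0.0, 1.0, 0.002, -0.001]
wrist_force: [-0.5, -0.6, -0.4]
opening: 0.999
grasp_force: 0.0
```

Emit:
servo_tool --motion '[[[0,0,-4,0,-1],[0,0,-8,0,-1],[0,0,-11,0,-1],[0,0,-11,0,-1]]]'

```text
time_s: 23.4
eef_pos: [0.5059, 0.006, 0.1742]
eef_rot: [0.001, 1.0, 0.002, 0.005]
wrist_force: [0.4, -0.8, 0.3]
opening: 1.002
grasp_force: 0.0
```

```bash
python3 disc.py .503 .0063 .033 .034 .17 658 -210; python3 chips.py wrist top
```

```text
enc 502.7 7.6 33.0 fit [502.8   7.9] 32.2 z 0.03405813610756753 px [212 155] [288 230]
t 23.45 pos [0.5044 0.0063 0.1717] yaw 0.2 q [-13.   7. 107.   0.  66.  77.] -> d [15.28 21.68  0.29] tw 0.2 open 0.999 gf 0.0 F [-0.5  0.6 -0.6]
t 23.45 pos [0.5044 0.0063 0.1717] yaw 0.2 q [-13.   7. 107.   0.  66.  77.] -> d [1.000e-02 1.163e+01 1.190e+00] tw 0.2 open 0.999 gf 0.0 F [-0.5  0.6 -0.6]
wrist [151. 189.] [497.5 102.8] [28.6 67.3] dist 97.5 z [0.0043 0.0063 0.0087]
wrist [250. 192.] [494.5   8. ] [71.  73.3] dist 9.5 z [0.0328 0.0341 0.0352]
wrist [375.  52.] [618.8 -96.4] [67.8  7.4] dist 153.7 z [0.0233 0.0299 0.0345]
top [205. 205.] [488.   99.9] [25.9 45.3] dist 95.7 z [0.0025 0.0067 0.0125]
```

Wood is at the plate centre to within about 1.5 mm and level (z 0.034). Next is the cork.

Emit:
servo_tool --motion '[[[3,4,0,0,-1],[6,8.2,0,0,-1],[9,12.5,0,0,-1],[12,17,0,0,-1],[15,21.2,0,0,-1]]]'

```text
time_s: 24.05
eef_pos: [0.6474, -0.1982, 0.1661]
eef_rot: [-0.001, 1.0, 0.002, -0.002]
wrist_force: [0.3, 0.6, 0.1]
opening: 0.997
grasp_force: 0.0
```

Emit:
servo_tool --motion '[[[0.3,0.5,0,0,-1],[0.3,0.5,0,0,-1],[0.3,0.5,0,0,-1],[0.3,0.5,0,0,-1],[0.3,0.5,0,0,-1]]]'

```text
time_s: 24.55
eef_pos: [0.6503, -0.2004, 0.1688]
eef_rot: [-0.0, 1.0, 0.002, -0.0]
wrist_force: [0.4, 0.0, 0.2]
opening: 1.003
grasp_force: 0.0
```

```bash
python3 disc.py .658 -.210 .026 .014
```

```text
enc 660.6 -208.5 26.0 fit [ 660.5 -208. ] 25.1 z 0.014087875437826303 px [233 143] [290 200]
t 24.6 pos [ 0.6505 -0.2007  0.169 ] yaw 0.27 q [-27.  28.  80.   0.  72.  63.] -> d [ 1.    0.73 14.1 ] tw 0.3 open 0.999 gf 0.0 F [ 0.3  1.  -0.5]
```

Emit:
servo_tool --motion '[[[1,0.7,3,0,-1],[1,0.7,7,0,-1],[1,0.7,10.5,0,-1],[1,0.7,12.5,0,-0.6],[1,0.7,13.2,0,-0.6]]]'

```text
time_s: 25.1
eef_pos: [0.6588, -0.2073, 0.0336]
eef_rot: [-0.001, 1.0, 0.002, -0.002]
wrist_force: [-0.0, -0.1, 0.9]
opening: 0.799
grasp_force: 0.0
```

Emit:
servo_tool --motion '[[[0,0,0.3,0,-0.6],[0,0,0.6,0,-0.6],[0,0,0.6,0,-0.6],[0,0,0.6,0,-0.6]]]'

```text
time_s: 25.5
eef_pos: [0.6616, -0.2092, 0.0321]
eef_rot: [0.001, 1.0, 0.002, 0.001]
wrist_force: [0.3, 0.5, -0.1]
opening: 0.798
grasp_force: 0.0
```

```bash
python3 -c "
from h import *
go(.6605,-.2082,.031,0)"
```

```text
t 25.5 pos [ 0.6616 -0.2092  0.0321] yaw 0.2 q [-27.  39.  80.  -0.  60.  62.] -> d [-0.11 -0.1   0.11] tw 0.2 open 0.798 gf 0.0 F [ 0.3  0.5 -0.1]
```

Then close, lift and carry toward the plate.

Emit:
servo_tool --motion '[[[-0.1,-0.1,0,0,1],[-0.1,-0.1,0,0,1],[-0.1,-0.1,0,0,1],[-0.1,-0.1,0,0,1],[-0.1,-0.1,0,0,1]]]'

```text
time_s: 26.0
eef_pos: [0.6605, -0.2081, 0.0325]
eef_rot: [0.0, 1.0, 0.002, 0.001]
wrist_force: [-1.9, 0.6, 7.1]
opening: 0.559
grasp_force: 60.5
```

Emit:
servo_tool --motion '[[[0,0,-3,0,1],[0,0,-8,0,1],[-2,0,-12,0,1],[-5,-3,-14,0,1],[-8,-7,-14,0,1]]]'

```text
time_s: 26.5
eef_pos: [0.5812, -0.1401, 0.1756]
eef_rot: [0.002, 1.0, 0.0, 0.004]
wrist_force: [0.6, 1.1, -0.0]
opening: 0.554
grasp_force: 61.8
```

Emit:
servo_tool --motion '[[[-3,-4,0,0,1],[-6,-8,0,0,1],[-8,-12,0,0,1],[-8,-13.5,0,0,1],[-8,-13.5,0,0,1]]]'

```text
time_s: 27.0
eef_pos: [0.4989, -0.0016, 0.1712]
eef_rot: [0.0, 1.0, 0.003, 0.001]
wrist_force: [0.2, -0.6, 0.8]
opening: 0.563
grasp_force: 61.8
```

```bash
python3 -c "
from h import *
go(.5028,.0068,.066,0)"
```

```text
t 27.0 pos [ 0.4989 -0.0016  0.1712] yaw 0.36 q [-14.   6. 107.   0.  66.  76.] -> d [ 0.38 -0.84 10.53] tw 0.4 open 0.563 gf 61.8 F [ 0.2 -0.6  0.8]
```

Emit:
servo_tool --motion '[[[0.4,-0.8,2.5,0,1],[0.4,-0.8,5.5,0,1],[0.4,-0.8,8,0,1],[0.4,-0.8,9.2,0,1],[0.4,-0.8,9.6,0,1]]]'

```text
time_s: 27.5
eef_pos: [0.5029, 0.0038, 0.0734]
eef_rot: [-0.0, 1.0, 0.001, -0.001]
wrist_force: [0.3, -0.8, 0.3]
opening: 0.557
grasp_force: 61.8
```

Emit:
servo_tool --motion '[[[0,0,0,0,1],[0,0,0,0,1]]]'

```text
time_s: 27.7
eef_pos: [0.5042, 0.0041, 0.0757]
eef_rot: [0.0, 1.0, 0.002, 0.001]
wrist_force: [0.0, 0.7, -0.9]
opening: 0.553
grasp_force: 61.8
```

```bash
python3 -c "
from h import *
go(.5028,.0068,.0665,0)"
```

```text
t 27.7 pos [0.5042 0.0041 0.0757] yaw 0.17 q [-13.  16. 110.  -0.  55.  77.] -> d [-0.14 -0.27  0.92] tw 0.2 open 0.553 gf 61.8 F [ 0.   0.7 -0.9]
```

Emit:
servo_tool --motion '[[[-0.1,-0.3,0.2,0,1],[-0.1,-0.3,0.4,0,1],[-0.1,-0.3,0.6,0,1],[-0.1,-0.3,0.8,0,1],[-0.1,-0.3,0.9,0,1]]]'

```text
time_s: 28.2
eef_pos: [0.5021, 0.0076, 0.0664]
eef_rot: [-0.0, 1.0, 0.002, -0.0]
wrist_force: [-6.1, 1.8, 18.6]
opening: 0.558
grasp_force: 64.1
```

```bash
python3 -c "
from h import *
go(.5028,.0068,.0665,0)"
```

```text
t 28.2 pos [0.5021 0.0076 0.0664] yaw 0.21 q [-13.  16. 110.  -0.  54.  77.] -> d [ 0.06  0.08 -0.01] tw 0.2 open 0.558 gf 64.1 F [-6.1  1.8 18.6]
```

Emit:
servo_tool --motion '[[[0,0,0,0,-0.5],[0,0,0,0,-0.5],[0,0,0,0,-0.5],[0,0,0,0,-0.5],[0,0,-1,0,-0.5]]]'

```text
time_s: 28.7
eef_pos: [0.5008, 0.0078, 0.0747]
eef_rot: [-0.0, 1.0, 0.002, -0.001]
wrist_force: [0.4, -0.9, 0.0]
opening: 0.746
grasp_force: 0.0
```

Emit:
servo_tool --motion '[[[0,0,-4,0,-1],[0,0,-8,0,-1],[0,0,-10,0,-1],[0,0,-10,0,-1]]]'

```text
time_s: 29.1
eef_pos: [0.5045, 0.0071, 0.18]
eef_rot: [0.001, 1.0, 0.002, 0.004]
wrist_force: [0.2, 0.8, -0.5]
opening: 1.001
grasp_force: 0.0
```

```bash
python3 disc.py .503 .007 .026 .048 .17 547 -229.5; python3 disc.py .503 .007 .033 .034 .17 547 -229.5
```

```text
enc 502.7 8.9 26.1 fit [502.7   8.6] 25.4 z 0.0480895874531041 px [219 164] [282 224]
t 29.15 pos [0.5032 0.0074 0.1778] yaw 0.2 q [-13.   6. 107.   0.  67.  77.] -> d [ 4.3  23.7   0.82] tw 0.2 open 0.996 gf 0.0 F [-0.5 -0.5  0.5]
enc 502.9 7.4 33.0 fit [502.7   7.9] 32.2 z 0.03399613069306989 px [214 150] [289 224]
t 29.2 pos [0.5021 0.0076 0.1761] yaw 0.2 q [-13.   6. 107.  -0.  67.  77.] -> d [ 4.41 23.72  0.62] tw 0.2 open 1.0 gf 0.0 F [0.3 0.1 0.5]
```

The cork is centred and level too. Next is the black disc.

Emit:
servo_tool --motion '[[[1,4.5,0,0,-1],[2,9,0,0,-1],[3,13.5,0,0,-1],[4,18,0,0,-1],[4.5,22,0,0,-1]]]'

```text
time_s: 29.7
eef_pos: [0.5471, -0.214, 0.1736]
eef_rot: [-0.001, 1.0, 0.001, -0.001]
wrist_force: [0.9, 0.8, -0.0]
opening: 1.003
grasp_force: 0.0
```

Emit:
servo_tool --motion '[[[0,1.6,1,0,-1],[0,1.6,2,0,-1],[0,1.6,2,0,-1],[0,1.6,2,0,-1],[0,1.6,2,0,-1]]]'

```text
time_s: 30.2
eef_pos: [0.5479, -0.2267, 0.1556]
eef_rot: [-0.0, 1.0, 0.003, -0.0]
wrist_force: [0.5, 0.4, -0.4]
opening: 1.002
grasp_force: 0.0
```

```bash
python3 disc.py .547 -.2295 .019 .014
```

```text
enc 545.2 -228.3 19.2 fit [ 545.  -228.6] 18.5 z 0.014042273697754903 px [233 170] [277 212]
t 30.25 pos [ 0.5481 -0.227   0.156 ] yaw 0.29 q [-34.  19.  94.   0.  67.  56.] -> d [-0.31  0.16 12.8 ] tw 0.3 open 0.998 gf 0.0 F [-0.4  0.6  0.7]
```

Emit:
servo_tool --motion '[[[-0.3,0.15,3,0,-0.4],[-0.3,0.15,7,0,-0.4],[-0.3,0.15,10,0,-0.4],[-0.3,0.15,11.3,0,-0.4],[-0.3,0.15,11.9,0,-0.4]]]'

```text
time_s: 30.75
eef_pos: [0.5445, -0.2289, 0.0358]
eef_rot: [-0.0, 1.0, 0.002, -0.001]
wrist_force: [-0.8, -0.1, 0.3]
opening: 0.699
grasp_force: 0.0
```

Emit:
servo_tool --motion '[[[0,0,0.3,0,-0.4],[0,0,0.6,0,-0.4],[0,0,0.6,0,-0.4],[0,0,0.6,0,-0.4]]]'

```text
time_s: 31.15
eef_pos: [0.5454, -0.2302, 0.0316]
eef_rot: [0.0, 1.0, 0.002, 0.001]
wrist_force: [-0.3, 0.7, 0.1]
opening: 0.7
grasp_force: 0.0
```

Emit:
servo_tool --motion '[[[0,0,0,0,1],[0,0,0,0,1],[0,0,0,0,1],[0,0,0,0,1],[0,0,0,0,1]]]'

```text
time_s: 31.65
eef_pos: [0.5452, -0.2301, 0.0317]
eef_rot: [0.0, 1.0, 0.002, 0.0]
wrist_force: [-1.4, 0.1, 5.2]
opening: 0.403
grasp_force: 59.1
```

```bash
python3 -c "
from h import *
go(.545,-.2286,.031,0)"
```

```text
t 31.65 pos [ 0.5452 -0.2301  0.0317] yaw 0.19 q [-34.  29.  97.  -0.  54.  55.] -> d [-0.02 -0.15  0.07] tw 0.2 open 0.403 gf 59.1 F [-1.4  0.1  5.2]
```

Emit:
servo_tool --motion '[[[0,0,-4,0,1],[0,0,-9,0,1],[-1,-3,-13,0,1],[-2,-7.5,-14,0,1],[-3,-12,-14,0,1]]]'

```text
time_s: 32.15
eef_pos: [0.5156, -0.1098, 0.1739]
eef_rot: [0.001, 1.0, 0.001, 0.003]
wrist_force: [0.4, 0.9, -1.3]
opening: 0.4
grasp_force: 60.0
```

Emit:
servo_tool --motion '[[[-0.4,-4,0,0,1],[-0.8,-8,0,0,1],[-1.2,-10.5,0,0,1],[-1.2,-11.7,0,0,1],[-1.2,-11.7,0,0,1]]]'

```text
time_s: 32.65
eef_pos: [0.5021, 0.0081, 0.1708]
eef_rot: [0.0, 1.0, 0.003, 0.0]
wrist_force: [0.1, -0.1, -0.1]
opening: 0.405
grasp_force: 60.0
```

```bash
python3 -c "
from h import *
go(.503,.0068,.0797,0)"
```

```text
t 32.65 pos [0.5021 0.0081 0.1708] yaw 0.32 q [-13.   7. 107.  -0.  66.  77.] -> d [0.09 0.13 9.11] tw 0.3 open 0.405 gf 60.0 F [ 0.1 -0.1 -0.1]
```

Emit:
servo_tool --motion '[[[0.1,0.1,2.5,0,1],[0.1,0.1,5,0,1],[0.1,0.1,7,0,1],[0.1,0.1,8,0,1],[0.1,0.1,8.2,0,1]]]'

```text
time_s: 33.15
eef_pos: [0.5025, 0.0051, 0.0874]
eef_rot: [-0.0, 1.0, 0.001, -0.001]
wrist_force: [-1.2, 0.4, 1.0]
opening: 0.402
grasp_force: 60.0
```

Emit:
servo_tool --motion '[[[0,0,0,0,1],[0,0,0,0,1],[0,0,0,0,1]]]'

```text
time_s: 33.45
eef_pos: [0.5038, 0.0058, 0.0897]
eef_rot: [0.0, 1.0, 0.002, 0.001]
wrist_force: [-0.9, 0.3, 0.3]
opening: 0.402
grasp_force: 60.0
```

```bash
python3 -c "
from h import *
go(.503,.0068,.0797,0)"
```

```text
t 33.45 pos [0.5038 0.0058 0.0897] yaw 0.19 q [-13.  14. 109.  -0.  56.  77.] -> d [-0.09 -0.1   1.  ] tw 0.2 open 0.402 gf 60.0 F [-0.9  0.3  0.3]
```

Emit:
servo_tool --motion '[[[0,-0.1,0.3,0,1],[0,-0.1,0.5,0,1],[0,-0.1,0.7,0,1],[0,-0.1,0.9,0,1],[0,-0.1,1,0,1]]]'

```text
time_s: 33.95
eef_pos: [0.5031, 0.0072, 0.0795]
eef_rot: [-0.0, 1.0, 0.002, -0.0]
wrist_force: [-7.8, 2.1, 19.9]
opening: 0.401
grasp_force: 62.2
```

```bash
python3 -c "
from h import *
go(.503,.0068,.0797,0)"
```

```text
t 33.95 pos [0.5031 0.0072 0.0795] yaw 0.21 q [-13.  15. 109.  -0.  55.  77.] -> d [-0.01  0.04 -0.02] tw 0.2 open 0.401 gf 62.2 F [-7.8  2.1 19.9]
```

Emit:
servo_tool --motion '[[[0,0,0,0,-0.3],[0,0,0,0,-0.3],[0,0,0,0,-0.3],[0,0,0,0,-0.3],[0,0,-1,0,-0.3]]]'

```text
time_s: 34.45
eef_pos: [0.5018, 0.0073, 0.0876]
eef_rot: [-0.0, 1.0, 0.002, -0.002]
wrist_force: [0.1, 0.6, 0.6]
opening: 0.65
grasp_force: 0.0
```

Emit:
servo_tool --motion '[[[0,0,-4,0,-0.3],[0,0,-8,0,-0.3],[0,0,-10,0,-0.3],[0,0,-10,0,-0.3],[0,0,-10,0,-0.3]]]'

```text
time_s: 34.95
eef_pos: [0.5031, 0.0071, 0.1891]
eef_rot: [0.0, 1.0, 0.002, 0.001]
wrist_force: [-0.5, 0.4, -0.3]
opening: 0.647
grasp_force: 0.0
```

```bash
for a in "19 .062" "26 .048" "33 .034"; do set -- $a; python3 disc.py .503 .007 .0$1 $2 | head -1; done; python3 chips.py wrist; python3 plate.py
```

```text
enc 503.0 8.0 19.2 fit [502.9   8.2] 18.5 z 0.062008845442916516 px [228 170] [274 215]
enc 502.7 8.7 26.0 fit [502.7   8.6] 25.4 z 0.04799533356631863 px [221 158] [281 217]
enc 502.7 7.5 33.0 fit [502.7   8. ] 32.2 z 0.0339493022768782 px [215 146] [288 218]
t 35.1 pos [0.502  0.0073 0.1872] yaw 0.19 q [-13.   5. 106.   0.  69.  77.] -> d [ 0.27 11.73  2.71] tw 0.2 open 0.652 gf 0.0 F [-0.7  0.2 -1.2]
wrist [157. 181.] [497.3 102.6] [28.4 67.4] dist 97.3 z [0.0041 0.0063 0.0087]
wrist [251. 183.] [495.2   8.4] [72.  70.9] dist 9.0 z [0.0332 0.0484 0.0629]
wrist [371.  49.] [618.7 -96.4] [68.4  8.5] dist 153.7 z [0.0236 0.0302 0.0346]
452 (array([0.5031, 0.0065]), np.float64(0.0738)) [ 0.42879262 -0.06766801] [0.57731019 0.08087455]
ring 639 (array([0.5037, 0.0063]), np.float64(0.0368))
ring 568 (array([0.5032, 0.0063]), np.float64(0.0372))
ring 534 (array([0.5029, 0.0063]), np.float64(0.0374))
```

All three discs are within about 2 mm of centre at the right heights. The chips are flat and clear, and the scraper is standing.

```bash
python3 -c "
from h import *
print(ctrl.hand_in())"
```

```text
the job is handed in; nothing more can be done
None
```

I handed the job in at about 35 s: the three chips lie flat on the bench clear of the plate, the wood, cork and black discs are stacked within about 2.5 mm of centre by the wrist camera, and the scraper stands on the bench; the judge returned no verdict, and I did not re-measure the bystanders.

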